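Turn the keyed disc onto its pin and press it home

TASK

Turn the aluminium disc of the swivel mount by pushing its thumb tab round with a fingertip until the notch in its rim stands over the upright locating pin, then press the disc down until it is fully home over the pin and let go. Only push and press: do not pinch the tab between the fingers or lift the disc, and leave everything else on the bench where it is.

Things in the scene. Friction and masses are not known exactly. Their poses are not given: they have to be found in the camera images.
- sleeve (a joint): how far the aluminium disc has been pushed down its spindle, in m: 0 = raised, as it starts (disc underside 24 mm and top face 32 mm above the table); 0.009 = fully home against its shoulder (top face at 23 mm); negative = pulled up. Stiff fit: it stays at any height it is left at, and sinks under a push of about 2 to 4 N anywhere on its top face. At any angle but the right one the pin blocks it after 1 to 3 mm. It starts at 0.
- hub (a point): centre of the disc's top face, on the vertical axis it turns about. The disc is plain aluminium, 120 mm across, 8 mm thick, and turns freely either way without end stops; stiff, it takes about 2 N at the tab and stays where it is left. A 14 mm round spindle pokes through the middle, its top at 33 mm above the table. Below the disc is a dark steel flange 160 mm across, 6 mm thick, fixed to the table.
- notch (a point): middle of the open notch in the disc's rim, on the rim circle (60 mm from the hub) at top-face height. The notch is 18 mm wide at the rim, 15 mm at its floor, 9.5 mm deep, and goes right through the disc. It is the only notch.
- tab (a point): top of the thumb tab, an upright block standing on the disc straight across from the notch, centred 42 mm from the axis. It is 12 mm thick in the turning direction (its top ridge 6 mm), 26 mm long towards the hub and rises 18 mm above the disc's top face. This point is the middle of its top.
- cheek_a: the broad side face plate of the tab (22 mm long, 16 mm tall, 3 mm thick) which is pushed to turn the disc anticlockwise seen from above; origin at the middle of its foot, on the disc's top face
- cheek_b: the same plate on the tab's other side, pushed to turn the disc clockwise seen from above
- locator: the upright steel locating pin: 10 mm thick with a domed top 23 mm above the table, standing on a round steel boss (24 mm across, top 13 mm above the table) 60 mm from the disc's axis, so that half of the pin shows outside the rim. Origin on the pin's axis, 6 mm above the table. Fixed. It stands in one of two places, either side of the notch
- blank: the other place: the same round boss without a pin, only a dark hole in its flat top (13 mm above the table). Origin on its axis, 6 mm above the table. Not to be used
- hinge_a: an aluminium hinge plate, 36 x 60 x 4 mm with a 10 mm knuckle along one long edge, loose beside the mount. Leave it alone. Origin at its underside
- hinge_b: a second, identical hinge plate, loose on the other side of the mount. Leave it alone. Origin at its underside
- knob: a beech cupboard knob 32 mm across and 28 mm tall, standing loose near the mount. Leave it alone. Origin at its underside
- spanner: a stainless combination spanner, 190 mm long, lying flat. Leave it alone. Origin at its underside
- hexdriver: a hex driver with a 105 mm green silicone grip and a 100 mm steel blade, lying flat. Leave it alone. Origin at its underside
- clamp: a spring clamp with yellow jaws gripping a beech offcut 160 x 45 x 18 mm, lying flat. Leave it alone. Origin at its underside
- glue: a glue bottle 48 mm across and 120 mm tall, standing. Leave it alone. Origin at its underside
Things that resemble listed ones, but are neither listed nor needed, are in the scene too. What is meant by the part that bears sleeve is not brown or purple, and is the larger of those in its own colour.

How it is judged:
On the way, in this order (a step that is already met when the one before it is completed fails the run):
1. the notch has been turned over the pin (within 5.5 mm) (horizontal distance between notch and locator below 0.0055 m), for 0.05 s.
2. the disc has been pressed down over the pin (horizontal distance between notch and locator below 0.0055 m and value of joint sleeve above 0.007 m), for 0.2 s.
At the end, for the whole second after the job is handed in: the notch encloses the pin (notch point within 5.5 mm of the pin's axis, seen from above), the disc is at least 7 mm of its 9 mm down, at rest and let go (all of step 2 and velocity of joint sleeve between -0.005 and 0.005 m/s and angular speed of cheek_a below 0.05 rad/s); the robot touches nothing.
It fails at once if the tab is pinched: the fingers press on both of its side faces at once (over 1 N each) (contact force between the fingers and cheek_a above 1 N and contact force between the fingers and cheek_b above 1 N).
It fails at once if the disc is lifted more than 4 mm above its starting height (value of joint sleeve below -0.004 m).
It fails at once if another thing on the bench is moved more than 20 mm (distance of any of hinge_a, hinge_b, knob, spanner, hexdriver, clamp, glue from where it was at the start of the episode above 0.02 m).
It also fails if it takes over 48 s, if anything falls off the work surface, if the arm or the gripper's body presses on something with over 40 N, if the wrist force passes 120 N, or if a joint passes its speed limit or range.

ROBOT

A 6-joint arm with a two-finger parallel gripper is mounted at the origin on the work surface. World frame = base frame: x ahead of the robot, y to its left, z up, the work surface at z = 0. Lengths are in m, angles in rad, forces in N, time in s.
With the tool pointing down it reaches from about 0.225 to 0.875 m from the base axis. Payload 3.4 kg.
Tool frame: the origin (TCP) lies at the very end of the fingers, on their centre line; the grasp point (between the pads) lies 19 mm behind it; x points along the fingers, y is the direction in which the jaws open and shut, and the axes are right-handed (so a half turn about x gives the same grasp; the last joint's range is limited). The gripper opens to 85 mm and grips with 20 to 120 N. Pads are 22 mm wide; open, the fingers measure 114 mm over their backs; the gripper's body (76 mm by 85 mm) begins 54 mm behind the grasp point. The pads swing forward as they close: fully open they stand 13 mm farther back than shut.
Start: joints at [1.127, 0.276, 1.505, -0, 1.361, -0.121], TCP at [0.182, 0.545, 0.231] pointing down, gripper open.
Joint ranges: [-2.89, 2.89], [-0.75, 2.08], [0.22, 2.7], [-1.18, 4.32], [0.11, 2.71], [-2.7, 2.7]. Speed limits (rad/s): [2.57, 2.57, 3.14, 3.14, 3.14, 3.14].

INTERFACE

Orientations are given as a unit quaternion [w, x, y, z].
In Python, from rig import * gives the robot as it stands.
- The arm moves only by the tool carry_out, never from a script. Its argument "motion" is a list of rows, each a list of 5 numbers: the finger opening in cm, from 0 to 8.54, then the shift along the world's x, y, z in cm, then the turn about the world's z in degrees. A call has 1 to 20 rows; each row is the pose to reach, as a shift and turn from the pose commanded when the call began; what a row does not reach only later rows make up. A row lasts 1/8 s, in which the tool goes at most 62.5 mm and 10.7 degrees, less where a joint would pass 70% of its speed; a pose out of reach is approached as far as the arm can. A call with a gripper value outside its range is refused whole. The fingers move at their own pace and stop on an object; the grip force is fixed at half the most. Time passes only in rows, so rows that repeat a pose let the fingers close. It gives the time, the measured TCP pose, the force and the opening at its end, in the units of the state.
- read_state(): the state, without advancing time (a new reading comes with each control period).
- capture(name): name is "side" or "top"; returns a dict with "img" (420x560x3 uint8, blue, green, red), "intrinsics" (3x3 intrinsics, pixels), "dist_coeffs" ([k1, k2, p1, p2, k3] as OpenCV has them; the pictures are not rectified), "cam_to_world" (4x4, takes a point from camera to world coordinates). Camera axes: x right, y up, looking along -z (the intrinsics and any distortion apply to the point x, -y, -z); pixel columns grow to the right and rows downward; lengths in m; the calibration is good to about 2 mm. A picture is of the moment at which its call begins. There is no depth.
- finish_job(): hands the job in, once; it reports no verdict.
The state is a dict: "t": time; "joints": joint angles; "qd": joint speeds; "joint_efforts": joint torques, N m; "position": TCP position; "eef_rot": TCP orientation; "ft_force": force on the tool from outside, world axes, zero at the start; "moment": the same for the moment, N m; "finger_gap": finger opening in m.
Only numpy, scipy, OpenCV 4.12 (cv2) and the standard library are available. Lean on these libraries where they do the work, as an engineer would, in place of code of your own. Each camera call takes 0.05 s, during which the arm holds its last target. There are 200 camera calls.

## Working session

There is one attempt and no reset: what is moved stays moved. The work goes in short steps, Python scripts to look and compute and a tool call to move; the robot and the scene stay as the last step left them, time stands still between calls to the robot, and variables do not carry over. Pictures are saved under pics/ and viewed, on a budget of 10 in all, crops included, one or two more only if the job needs it, and the job is handed in when it is done.

Besides the shell and the picture viewer there is one more tool, called after ">>>" as name(argument=value, ...) on one line, values as JSON. carry_out: Moves the arm, as the interface text tells. Its arguments: {"type":"object","properties":{"motion":{"type":"array","items":{"type":"array","items":{"type":"number"}}}},"required":["motion"]}

```bash
mkdir -p pics; cat > h.py <<'E'
from rig import *
import numpy as np, cv2
def ray(c,uv):
    p=cv2.undistortPoints(np.array(uv,float).reshape(-1,1,2),np.array(c["intrinsics"]),np.array(c["dist_coeffs"])).reshape(-1,2)
    T=np.array(c["cam_to_world"]); d=np.c_[p[:,0],-p[:,1],-np.ones(len(p))]@T[:3,:3].T
    return T[:3,3],d
def onz(c,uv,z):
    o,d=ray(c,uv); return o+d*((z-o[2])/d[:,2])[:,None]
def proj(c,P):
    T=np.array(c["cam_to_world"]); q=(np.array(P,float).reshape(-1,3)-T[:3,3])@T[:3,:3]
    q=q*[1,-1,-1]
    return cv2.projectPoints(q,np.zeros(3),np.zeros(3),np.array(c["intrinsics"]),np.array(c["dist_coeffs"]))[0].reshape(-1,2)
E
python3 - <<'E'
from h import *
import pickle
for n in("top","side"):
    c=capture(n); pickle.dump(c,open(n+"0.pkl","wb")); cv2.imwrite(f"pics/{n}0.png",c["img"]); print(n,np.round(c["cam_to_world"],3).tolist(),np.round(c["intrinsics"],0).tolist())
print(read_state())
E
```

```text
top [[-0.022, 0.99, -0.139, 0.426], [-1.0, -0.023, -0.0, -0.017], [-0.004, 0.139, 0.99, 1.165], [0.0, 0.0, 0.0, 1.0]] [[472.0, 0.0, 273.0], [0.0, 472.0, 210.0], [0.0, 0.0, 1.0]]
side [[0.991, 0.095, -0.095, 0.507], [-0.135, 0.689, -0.712, -0.73], [-0.002, 0.718, 0.696, 0.77], [0.0, 0.0, 0.0, 1.0]] [[380.0, 0.0, 274.0], [0.0, 380.0, 205.0], [0.0, 0.0, 1.0]]
{'t': 0.1, 'joints': array([ 1.12702524e+00,  2.76554352e-01,  1.50601768e+00,  1.98651119e-05,
        1.36068183e+00, -1.20970914e-01]), 'qd': array([-1.12228160e-03, -2.34967504e-04, -1.79744402e-03, -3.82026683e-04,
       -6.07101467e-04,  9.95125948e-05]), 'joint_efforts': array([ 2.85436894e-03, -4.17698336e+01, -2.46404082e+01, -2.87979874e-04,
        5.76518170e-03,  1.52167490e-05]), 'position': array([0.1821842 , 0.5448833 , 0.23050887]), 'eef_rot': array([ 0.69774597,  0.1130715 ,  0.69808646, -0.1141958 ]), 'ft_force': array([-0.18898979, -0.52308767, -0.21093183]), 'moment': array([-0.00328247, -0.03890846, -0.04868573]), 'finger_gap': 0.08515478483661303}
```

View pics/top0.png

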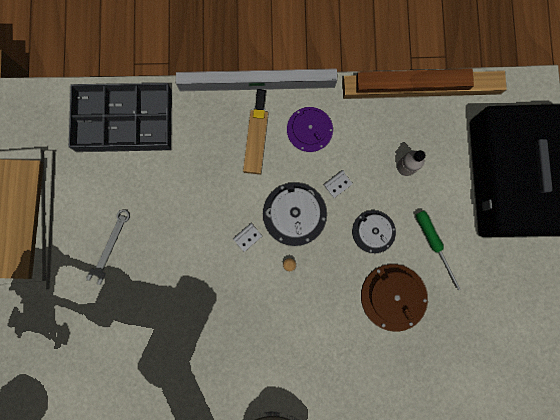

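View pics/side0.png

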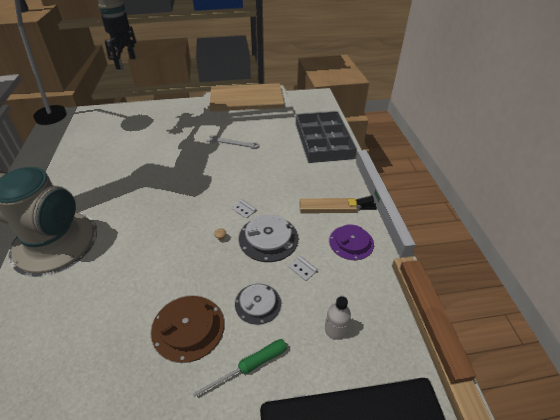

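The target is the larger aluminium mount, at top (295,213) and side (268,236). Next I'll make an enlarged crop from both views.

```bash
python3 - <<'E'
from h import *
import pickle
t=pickle.load(open("top0.pkl","rb"));s=pickle.load(open("side0.pkl","rb"))
a=cv2.resize(t["img"][173:253,255:335],(400,400),interpolation=cv2.INTER_CUBIC)
b=cv2.resize(s["img"][200:280,228:308],(400,400),interpolation=cv2.INTER_CUBIC)
cv2.imwrite("pics/crop0.png",np.hstack([a,b]))
# flange ellipse by dark mask in top crop
g=t["img"].max(2)[173:253,255:335]
m=(g<75).astype(np.uint8)
cs,_=cv2.findContours(m,cv2.RETR_EXTERNAL,cv2.CHAIN_APPROX_NONE); k=max(cs,key=cv2.contourArea)
e=cv2.fitEllipse(cv2.convexHull(k)); print(e); print(onz(t,[(e[0][0]+255,e[0][1]+173)],.006))
E
```

```text
((39.342811584472656, 40.60745620727539), (63.5117073059082, 64.23165893554688), 130.16575622558594)
[[ 0.57759439 -0.06858549  0.006     ]]
```

View pics/crop0.png

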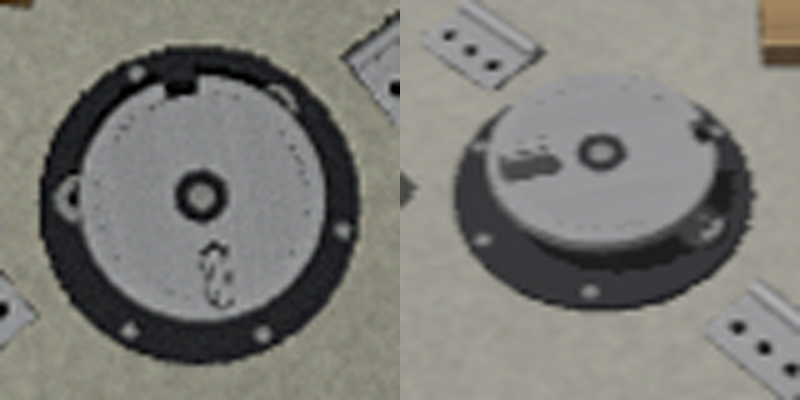

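Notch is at crop (182,85). The bosses are at (70,197), which has a dark centre and looks like the blank, and at (283,97), which is light and looks like the pin. I'll check with stronger zooms and compute the angles.

```bash
python3 - <<'E'
from h import *
import pickle
t=pickle.load(open("top0.pkl","rb"));s=pickle.load(open("side0.pkl","rb"))
U=lambda x,y,ou,ov:((x+.5)/5-.5+ou,(y+.5)/5-.5+ov)
T=lambda x,y:U(x,y,255,173)
S=lambda x,y:U(x-400,y,228,200)
hub=onz(t,[T(201,195)],.033)[0]; print("hub top",hub, "side",onz(s,[S(602,153)],.033)[0])
hub=(onz(t,[T(201,195)],.033)[0]+onz(s,[S(602,153)],.033)[0])/2
ht=onz(t,[T(201,195)],.033)[0];hs=onz(s,[S(602,153)],.033)[0]
for n,c,h0,p,z in[("notch",t,ht,T(181,83),.032),("tab",t,ht,T(217,285),.05),("tabfoot",t,ht,T(215,275),.04),("bossL",t,ht,T(66,197),.013),("bossR",t,ht,T(285,97),.013),("bossR",t,ht,T(285,97),.023),("notchS",s,hs,S(705,131),.032),("bossRs",s,hs,S(710,227),.013),("bossRs",s,hs,S(710,227),.023),("tabS",s,hs,S(530,160),.05)]:
    P=onz(c,[p],z)[0];d=P-h0;print(n,z,P.round(4),"r",np.hypot(*d[:2]).round(4),"ang",np.degrees(np.arctan2(d[1],d[0])).round(1))
def z(c,u,v,r=11): 
    i=c["img"][v-r:v+r,u-r:u+r].astype(float); i=cv2.resize(i,(390,390),interpolation=cv2.INTER_CUBIC); return np.clip(i*1.4,0,255)
a=np.hstack([z(t,269,212),z(t,312,192)]);
i=[z(s,228+62,200+45),z(s,288,225)]
cv2.imwrite("pics/zoom0.png",cv2.resize(np.vstack([a,np.hstack(i)]),(600,600)))
E
```

```text
hub top [ 0.57893925 -0.06863205  0.033     ] side [ 0.57946845 -0.06843022  0.033     ]
notch 0.032 [ 0.6344 -0.0605  0.032 ] r 0.0561 ang 8.3
tab 0.05 [ 0.5334 -0.0742  0.05  ] r 0.0459 ang -173.0
tabfoot 0.04 [ 0.5392 -0.0739  0.04  ] r 0.0401 ang -172.5
bossL 0.013 [ 0.5822 -0.003   0.013 ] r 0.0657 ang 87.2
bossR 0.013 [ 0.6297 -0.1125  0.013 ] r 0.0671 ang -40.9
bossR 0.023 [ 0.6279 -0.1117  0.023 ] r 0.0652 ang -41.3
notchS 0.032 [ 0.6354 -0.0595  0.032 ] r 0.0567 ang 9.1
bossRs 0.013 [ 0.6304 -0.1092  0.013 ] r 0.0652 ang -38.7
bossRs 0.023 [ 0.6287 -0.1174  0.023 ] r 0.0694 ang -44.8
tabS 0.05 [ 0.541  -0.0834  0.05  ] r 0.0413 ang -158.7[ WARN:0@0.050] global loadsave.cpp:1063 imwrite_ Unsupported depth image for selected encoder is fallbacked to CV_8U.
```

View pics/zoom0.png

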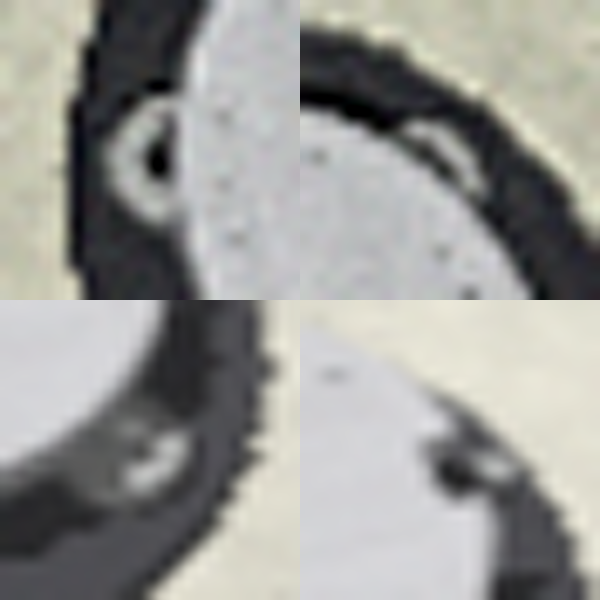

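Left boss (zoom ~(155,160)) has a black centre. The right one is partly hidden and still ambiguous. Both possible pushes start near the tab, so I'll go to a hover on its −y side with the fingers closed.

>>> carry_out(motion=[[0,3,-5,0,-5],[0,6,-10,0,-10],[0,9,-16,-1,-16],[0,12,-21,-2,-21],[0,15,-27,-3,-26],[0,18,-32,-4,-32],[0,21,-38,-5,-37],[0,24,-43,-6,-42],[0,27,-49,-7,-47],[0,30,-54,-8,-53],[0,33,-60,-9,-58],[0,36,-65,-10,-63],[0,36,-65,-10,-63],[0,36,-65,-10,-63]])

```text
t: 1.85
position: [0.5418, -0.1047, 0.1305]
eef_rot: [0.535, 0.462, 0.536, -0.462]
ft_force: [-0.6, 0.5, 0.7]
finger_gap: 0.0001
```

```bash
python3 - <<'E'
from h import *
import pickle
st=read_state(); print(st["position"],st["eef_rot"],st["finger_gap"],st["ft_force"])
t=pickle.load(open("top0.pkl","rb"));s=pickle.load(open("side0.pkl","rb"))
H={"t":np.array([.5789,-.0686]),"s":np.array([.5795,-.0684])}
out=[]
for k,c in(("t",t),("s",s)):
  for a in(87,-40):
    P=H[k]+.06*np.array([np.cos(np.radians(a)),np.sin(np.radians(a))])
    cen=proj(c,[*P,.018])[0].round().astype(int); r=11;f=27
    i=c["img"][cen[1]-r:cen[1]+r,cen[0]-r:cen[0]+r].astype(float)
    i=np.clip(255*(i/255)**.5,0,255).astype(np.uint8); i=cv2.resize(i,None,fx=f/2,fy=f/2,interpolation=cv2.INTER_NEAREST)
    def ring(rad,z,col):
      q=[(P[0]+rad*np.cos(w),P[1]+rad*np.sin(w),z) for w in np.linspace(0,6.28,30)]
      p=((proj(c,q)-(cen-r)+.5)*f/2).astype(int); cv2.polylines(i,[p],True,col,1)
    ring(.012,.013,(0,255,255));ring(.005,.013,(0,0,255));ring(.004,.022,(0,255,0))
    out.append(i)
cv2.imwrite("pics/ann.png",np.vstack([np.hstack(out[:2]),np.hstack(out[2:])]))
E
```

```text
[ 0.54180789 -0.10471459  0.13051808] [ 0.53466397  0.461649    0.53630164 -0.46194719] 7.12126483480523e-05 [-0.62834907  0.53015228  0.72470121]
```

View pics/ann.png

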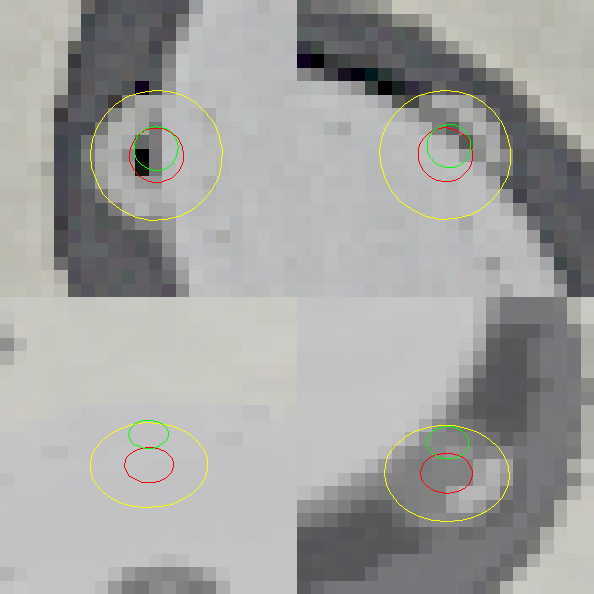

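Left boss shows a black hole in the ring. The right boss shows a grey body where the pin should be, lit only on its outer side, so I take the right one (about −40°) as the pin. That means turning clockwise about 48°. I'll descend and compute the path.

>>> carry_out(motion=[[0,0,0,-3,0],[0,0,0,-6,0],[0,0,0,-8,0],[0,0,0,-9,0],[0,0,0,-9,0]])

```text
t: 2.48
position: [0.5417, -0.1035, 0.0413]
eef_rot: [0.536, 0.461, 0.536, -0.461]
ft_force: [-0.3, -0.2, 0.3]
finger_gap: -0.0001
```

```bash
python3 - <<'E'
from h import *
p=read_state()["position"];print(p)
hub=np.array([.579,-.0685])
def f(th,off):
    a=np.radians(th);r=np.array([np.cos(a),np.sin(a)]);n=np.array([-r[1],r[0]]);return hub+.042*r+off*n
for d,off in [(0,.030),(0,.022)]+[(k,.016) for k in range(0,52,4)]:
    q=(f(-171.4-d,off)-p[:2])*100;print(d,q.round(1))
E
```

```text
[ 0.54173343 -0.10345838  0.04130739]
0 [ 0.  -0.1]
0 [-0.1  0.7]
0 [-0.2  1.3]
4 [-0.3  1.6]
8 [-0.5  1.9]
12 [-0.6  2.1]
16 [-0.6  2.5]
20 [-0.7  2.8]
24 [-0.7  3.1]
28 [-0.8  3.4]
32 [-0.8  3.7]
36 [-0.7  4. ]
40 [-0.7  4.3]
44 [-0.6  4.6]
48 [-0.5  4.9]
```

>>> carry_out(motion=[[0,-0.1,0.7,0,0],[0,-0.2,1.4,0,0],[0,-0.3,1.7,0,-4],[0,-0.5,2.0,0,-8],[0,-0.6,2.2,0,-12],[0,-0.6,2.6,0,-16],[0,-0.7,2.9,0,-20],[0,-0.7,3.2,0,-24],[0,-0.8,3.5,0,-28],[0,-0.8,3.8,0,-32],[0,-0.7,4.1,0,-36],[0,-0.7,4.4,0,-40],[0,-0.7,4.4,0,-40]])

```text
t: 4.1
position: [0.5353, -0.0604, 0.0419]
eef_rot: [0.346, 0.617, 0.346, -0.617]
ft_force: [-0.9, -0.5, 0.9]
finger_gap: 0.0
```

```bash
cat > look.py <<'E'
from h import *
import sys
st=read_state();print(st["position"],st["ft_force"])
ims=[]
for n,(u,v) in(("top",(295,213)),("side",(268,240))):
    c=capture(n);i=c["img"][v-40:v+40,u-40:u+40].astype(float)
    i=(255*(i/255)**.6).astype(np.uint8);ims.append(cv2.resize(i,(400,400),interpolation=cv2.INTER_CUBIC))
    import pickle;pickle.dump(c,open(f"{n}{sys.argv[1]}.pkl","wb"))
cv2.imwrite(f"pics/l{sys.argv[1]}.png",np.hstack(ims))
E
python3 look.py 1
```

```text
[ 0.53530688 -0.0604125   0.0418512 ] [-0.92321312 -0.45699441  0.88834716]
```

View pics/l1.png

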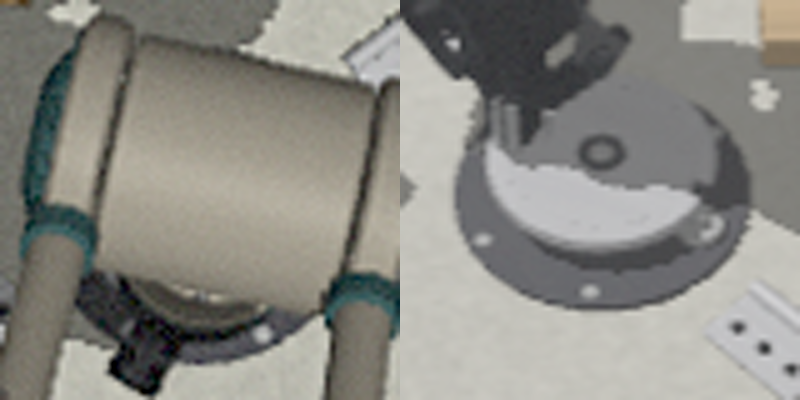

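Side view: the finger is at crop ~(520,120), but arm shadow hides the notch region. I'll overlay the predicted tab, finger and notch on the side image, enlarged.

```bash
python3 - <<'E'
from h import *
import pickle
out=[]
for k in "01":
    s=pickle.load(open(f"side{k}.pkl","rb"));f=8;u0,v0=238,208
    i=s["img"][v0:v0+65,u0:u0+50].astype(float);i=np.clip(255*(i/255)**.5,0,255).astype(np.uint8);i=cv2.resize(i,None,fx=f,fy=f,interpolation=cv2.INTER_CUBIC)
    hub=np.array([.5795,-.0684])
    def pt(r,a,z,col):
        a=np.radians(a);p=(proj(s,[hub[0]+r*np.cos(a),hub[1]+r*np.sin(a),z])[0]-(u0,v0)+.5)*f
        cv2.circle(i,tuple(p.astype(int)),3,col,-1)
    for a in ((8.6,) if k=="0" else(8.6,-31.4)):
        col=(0,0,255) if a>0 else (0,255,0)
        pt(.06,a,.032,col);pt(.055,a,.032,col)
        for r in(.029,.042,.055):pt(r,a+180,.05,col)
        for r in(.029,.055):pt(r,a+180,.032,col)
    out.append(i)
cv2.imwrite("pics/ann1.png",np.hstack(out))
E
```

```text
(no output)
```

View pics/ann1.png

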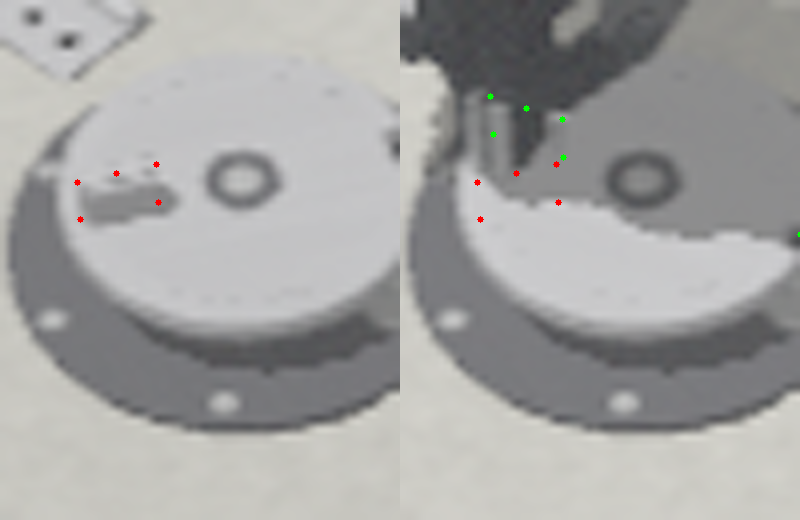

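The tab has left its old place (red) and now stands at the prediction (green), with the dark notch at the right edge near −31°. I'll push about 6° more, then back off, rise and retract for a clear look.

>>> carry_out(motion=[[0,0.1,0.2,0,-3],[0,0.15,0.4,0,-6],[0,0.15,0.4,0,-6],[0,-0.4,-0.4,0,-6],[0,-1.1,-1.2,0,-6],[0,-1.1,-1.2,4,-6],[0,-1.1,-1.2,9,-6],[0,-5,3,11,-6],[0,-9,7,11,-6],[0,-13,11,11,-6],[0,-17,15,11,-6],[0,-21,20,11,-6],[0,-21,20,11,-6],[0,-21,20,11,-6]])

```text
t: 5.95
position: [0.326, 0.1391, 0.1516]
eef_rot: [0.314, 0.635, 0.313, -0.633]
ft_force: [-0.0, 0.1, 0.5]
finger_gap: -0.0001
```

```bash
python3 look.py 2
```

```text
[0.32595022 0.13909884 0.15161846] [-0.00364957  0.08634442  0.54235587]
```

View pics/l2.png

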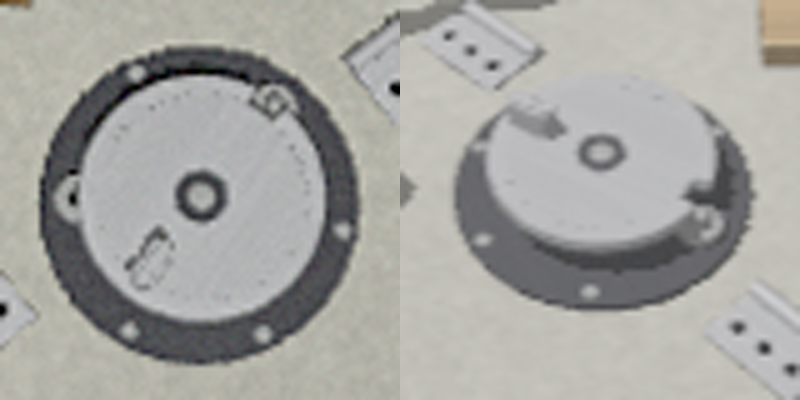

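Top: the notch is at crop ~(270,100), with the bright pin inside it; the tab is at (150,260). The left boss clearly has a hole. I'll measure the residual with a polar unwrap.

```bash
python3 - <<'E'
from h import *
import pickle
out=[]
for n,hub in(("top",(.5789,-.0686)),("side",(.5795,-.0684))):
    c=pickle.load(open(n+"2.pkl","rb"));g=cv2.cvtColor(c["img"],cv2.COLOR_BGR2GRAY)
    A=np.arange(-64,-14,2)
    def prof(r,z):
        a=np.radians(A);p=proj(c,np.c_[hub[0]+r*np.cos(a),hub[1]+r*np.sin(a),0*a+z]).astype(np.float32)
        return cv2.remap(g,p[None,:,0].copy(),p[None,:,1].copy(),cv2.INTER_LINEAR)[0]
    print(n,"ang",A.tolist())
    for r,z in((.051,.032),(.054,.032),(.057,.032),(.066,.013),(.069,.013)):print(r,z,prof(r,z).tolist())
    f=13;P=proj(c,[hub[0]+.06*np.cos(-.72),hub[1]+.06*np.sin(-.72),.025])[0].round().astype(int)
    i=c["img"][P[1]-15:P[1]+15,P[0]-15:P[0]+15].astype(float);i=(255*(i/255)**.7).astype(np.uint8);i=cv2.resize(i,None,fx=f,fy=f,interpolation=cv2.INTER_CUBIC)
    for an,col,rr,z in((-40,(0,0,255),[.06],.023),(-37.4,(0,255,0),[.0505,.06],.032)):
        a=np.radians(an)
        for r in rr:
            q=(proj(c,[hub[0]+r*np.cos(a),hub[1]+r*np.sin(a),z])[0]-(P-15)+.5)*f;cv2.circle(i,tuple(q.astype(int)),3,col,-1)
    out.append(i)
cv2.imwrite("pics/z2.png",np.hstack(out))
E
```

```text
top ang [-64, -62, -60, -58, -56, -54, -52, -50, -48, -46, -44, -42, -40, -38, -36, -34, -32, -30, -28, -26, -24, -22, -20, -18, -16]
0.051 0.032 [117, 121, 146, 144, 140, 129, 134, 149, 149, 123, 76, 73, 70, 61, 76, 72, 73, 74, 96, 125, 140, 125, 128, 136, 139]
0.054 0.032 [148, 148, 148, 149, 148, 150, 150, 153, 147, 108, 73, 76, 80, 65, 77, 94, 90, 76, 100, 143, 149, 148, 150, 147, 147]
0.057 0.032 [142, 140, 140, 140, 139, 138, 144, 138, 133, 95, 73, 122, 123, 95, 60, 97, 113, 97, 110, 132, 142, 145, 134, 135, 140]
0.066 0.013 [31, 31, 33, 35, 31, 29, 28, 46, 76, 122, 93, 93, 88, 81, 66, 97, 117, 47, 23, 29, 23, 5, 5, 14, 11]
0.069 0.013 [35, 36, 35, 34, 34, 35, 39, 31, 43, 56, 94, 108, 114, 119, 110, 75, 28, 23, 29, 38, 36, 25, 23, 32, 40]
side ang [-64, -62, -60, -58, -56, -54, -52, -50, -48, -46, -44, -42, -40, -38, -36, -34, -32, -30, -28, -26, -24, -22, -20, -18, -16]
0.051 0.032 [154, 156, 156, 157, 157, 157, 157, 156, 156, 140, 110, 86, 80, 77, 82, 84, 91, 107, 126, 144, 149, 156, 156, 155, 155]
0.054 0.032 [156, 156, 157, 157, 157, 157, 156, 156, 154, 142, 108, 62, 39, 39, 47, 66, 85, 97, 113, 137, 152, 155, 156, 156, 156]
0.057 0.032 [141, 148, 143, 143, 144, 140, 146, 142, 143, 126, 87, 52, 35, 34, 41, 59, 85, 97, 105, 127, 146, 143, 142, 140, 138]
0.066 0.013 [41, 46, 46, 37, 34, 40, 52, 71, 79, 101, 119, 132, 113, 108, 118, 125, 112, 89, 65, 37, 31, 31, 31, 31, 30]
0.069 0.013 [57, 56, 57, 55, 50, 52, 56, 59, 67, 85, 99, 110, 123, 120, 114, 107, 82, 66, 57, 44, 37, 40, 43, 42, 34]
```

View pics/z2.png

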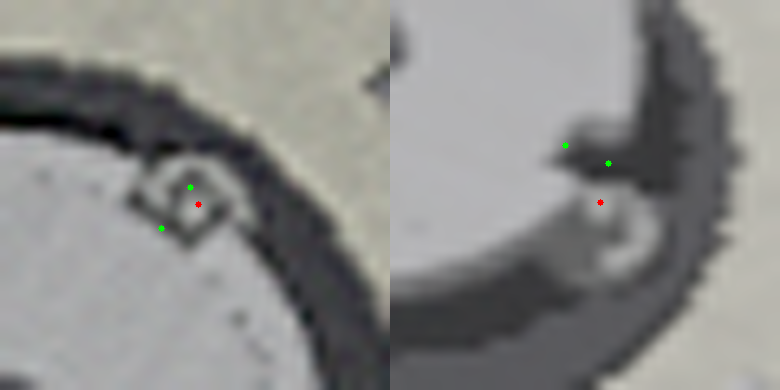

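Notch is centred at −36.6° and the boss/pin at −39.6°, so about 3° clockwise remains. I'll go back, push that much, and back off upward.

>>> carry_out(motion=[[0,16,-16,0,0],[0,19.9,-21.2,0,0],[0,19.9,-21.2,-4,0],[0,19.9,-21.2,-8,0],[0,19.9,-21.2,-11,0],[0,19.9,-21.2,-11,0],[0,20.6,-20.3,-11,-1],[0,21.1,-19.7,-11,-1],[0,21.2,-19.5,-11,-2],[0,21.2,-19.4,-11,-3],[0,21.2,-19.4,-11,-3],[0,20.5,-20.3,-11,-3],[0,19.9,-21.2,-11,-3],[0,19.9,-21.2,-7,-3],[0,19.9,-21.2,-2,-3],[0,14,-12,0,-3],[0,7,-5,0,-3],[0,0,0,0,-3],[0,0,0,0,-3]])

```text
t: 8.43
position: [0.3559, 0.1106, 0.15]
eef_rot: [0.295, 0.643, 0.296, -0.642]
ft_force: [1.2, 0.9, -0.0]
finger_gap: -0.0003
```

```bash
python3 - <<'E'
from h import *
print(read_state()["position"])
for n,hub in(("top",(.5789,-.0686)),("side",(.5795,-.0684))):
    c=capture(n);g=cv2.cvtColor(c["img"],cv2.COLOR_BGR2GRAY)
    A=np.arange(-64,-14,2);a=np.radians(A)
    for r,z in((.051,.032),(.054,.032),(.057,.032),(.069,.013)):
        p=proj(c,np.c_[hub[0]+r*np.cos(a),hub[1]+r*np.sin(a),0*a+z]).astype(np.float32)
        print(n,r,z,dict(zip(A.tolist(),cv2.remap(g,p[None,:,0].copy(),p[None,:,1].copy(),cv2.INTER_LINEAR)[0].tolist())))
E
```

```text
[0.35589358 0.11058701 0.14999986]
top 0.051 0.032 {-64: 138, -62: 128, -60: 127, -58: 140, -56: 144, -54: 146, -52: 144, -50: 125, -48: 72, -46: 69, -44: 87, -42: 89, -40: 72, -38: 62, -36: 73, -34: 67, -32: 108, -30: 140, -28: 145, -26: 142, -24: 141, -22: 139, -20: 141, -18: 140, -16: 139}
top 0.054 0.032 {-64: 148, -62: 149, -60: 145, -58: 149, -56: 148, -54: 151, -52: 151, -50: 122, -48: 70, -46: 41, -44: 72, -42: 92, -40: 82, -38: 65, -36: 73, -34: 92, -32: 103, -30: 139, -28: 149, -26: 147, -24: 145, -22: 145, -20: 146, -18: 144, -16: 144}
top 0.057 0.032 {-64: 145, -62: 136, -60: 137, -58: 140, -56: 141, -54: 139, -52: 146, -50: 116, -48: 71, -46: 45, -44: 82, -42: 131, -40: 123, -38: 96, -36: 62, -34: 77, -32: 108, -30: 134, -28: 141, -26: 138, -24: 141, -22: 144, -20: 137, -18: 137, -16: 138}
top 0.069 0.013 {-64: 30, -62: 36, -60: 35, -58: 36, -56: 33, -54: 35, -52: 37, -50: 31, -48: 44, -46: 51, -44: 91, -42: 105, -40: 111, -38: 121, -36: 113, -34: 75, -32: 29, -30: 25, -28: 36, -26: 29, -24: 30, -22: 30, -20: 24, -18: 33, -16: 39}
side 0.051 0.032 {-64: 156, -62: 157, -6
[... 290 characters left out ...]
54: 157, -52: 154, -50: 140, -48: 104, -46: 64, -44: 44, -42: 43, -40: 45, -38: 60, -36: 81, -34: 95, -32: 112, -30: 137, -28: 155, -26: 157, -24: 157, -22: 157, -20: 157, -18: 157, -16: 157}
side 0.057 0.032 {-64: 141, -62: 148, -60: 142, -58: 142, -56: 145, -54: 140, -52: 145, -50: 122, -48: 84, -46: 62, -44: 41, -42: 33, -40: 38, -38: 53, -36: 81, -34: 100, -32: 106, -30: 121, -28: 139, -26: 145, -24: 146, -22: 144, -20: 142, -18: 140, -16: 139}
side 0.069 0.013 {-64: 57, -62: 57, -60: 57, -58: 54, -56: 49, -54: 52, -52: 56, -50: 59, -48: 67, -46: 85, -44: 99, -42: 110, -40: 124, -38: 121, -36: 114, -34: 106, -32: 78, -30: 59, -28: 47, -26: 40, -24: 38, -22: 41, -20: 43, -18: 42, -16: 35}
```

Notch is now at −40.4° against the pin at −39.5°, about 1 mm off and within clearance. Next I'll hover over the press point, on the notch side of the hub.

>>> carry_out(motion=[[0,4,-3,0,0],[0,8,-7,0,0],[0,13,-10,0,0],[0,17,-14,0,0],[0,21,-17,0,0],[0,24.8,-20.1,0,0],[0,24.8,-20.1,-3,0],[0,24.8,-20.1,-6,0],[0,24.8,-20.1,-6,0]])

```text
t: 9.65
position: [0.6035, -0.0918, 0.0873]
eef_rot: [-0.294, -0.641, -0.297, 0.644]
ft_force: [-0.5, -0.3, -0.0]
finger_gap: 0.0001
```

>>> carry_out(motion=[[0,0,0,-2,0],[0,0,0,-4,0],[0,0,0,-5,0],[0,0,0,-5.3,0],[0,0,0,-5.5,0],[0,0,0,-5.5,0]])

```text
t: 10.4
position: [0.6061, -0.091, 0.0356]
eef_rot: [0.296, 0.642, 0.296, -0.642]
ft_force: [-0.6, 0.2, -0.0]
finger_gap: -0.0001
```

>>> carry_out(motion=[[0,0,0,-0.2,0],[0,0,0,-0.4,0],[0,0,0,-0.6,0],[0,0,0,-0.8,0],[0,0,0,-0.8,0]])

```text
t: 11.02
position: [0.606, -0.091, 0.027]
eef_rot: [0.296, 0.642, 0.296, -0.642]
ft_force: [0.6, -0.0, 1.8]
finger_gap: 0.0002
```

It has sunk 5 mm under about 2 N, past where the pin would block it, so the notch is over the pin. Pressing home.

>>> carry_out(motion=[[0,0,0,-0.2,0],[0,0,0,-0.4,0],[0,0,0,-0.5,0],[0,0,0,-0.5,0],[0,0,0,-0.5,0]])

```text
t: 11.65
position: [0.606, -0.091, 0.0227]
eef_rot: [0.296, 0.642, 0.296, -0.642]
ft_force: [-1.7, 0.4, 7.1]
finger_gap: -0.0001
```

Home: z is 22.7 mm and the force has risen to 7 N at the shoulder. Rising and retracting.

>>> carry_out(motion=[[0,0,0,1,0],[0,0,0,4,0],[0,0,0,8,0],[0,0,0,12,0],[0,-5,4,13,0],[0,-10,8,13,0],[0,-15,12,13,0],[0,-20,16,13,0],[0,-25,20,13,0],[0,-25,20,13,0],[0,-25,20,13,0],[0,-25,20,13,0]])

```text
t: 13.15
position: [0.3574, 0.1086, 0.1523]
eef_rot: [0.296, 0.643, 0.295, -0.642]
ft_force: [0.1, -0.4, 0.0]
finger_gap: -0.0001
```

```bash
python3 look.py 3
```

```text
[0.35737246 0.10855045 0.15229109] [ 0.10438579 -0.39223185  0.03847112]
```

View pics/l3.png

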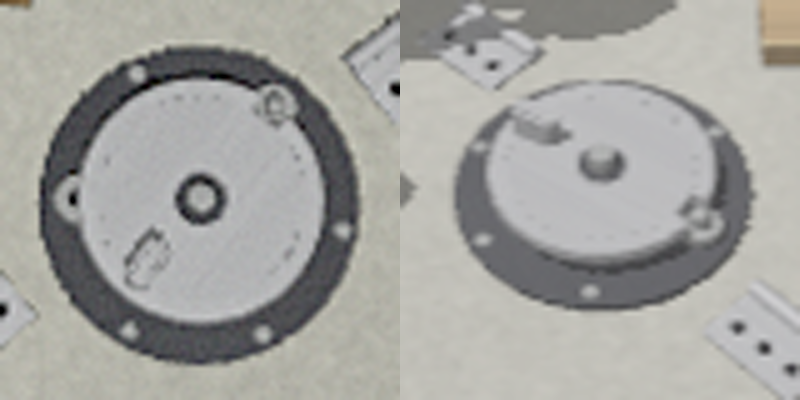

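The disc is clearly lower, with the spindle now standing proud at crop (602,162). The notch encloses the pin at top (275,103) and side (702,215), and the hinges have not moved. Handing in.

```bash
python3 -c "
from rig import *
print(finish_job())"
```

```text
the job is handed in; nothing more can be done
None
```

I pushed the tab of the larger aluminium disc clockwise with the closed fingertips, about 49° in three pushes. Then I pressed the disc down beside the spindle, backed the arm away and handed in at about 13 s of the 48 s; no verdict was reported.

- **Alignment:** before pressing, the notch measured −40.4° and the pin −39.5°, about 1 mm apart at the rim.
- **Depth:** the disc sank past the 1–3 mm where the pin would block it. It stopped with the fingertip at 22.7 mm, and the force rose to 7 N against the shoulder (fully home is 23 mm).
- **Last picture:** the disc is down with the notch round the pin, and the arm is clear of the mount. The hinge plates appear where they were.
- **Not checked:** I did not measure the knob, spanner, hexdriver, clamp or glue afterwards. The arm was kept clear of them.

The first pictures left it unclear which boss held the pin. The later view through the notch showed it was the right-hand one as seen from above. No check failed. The first two pushes gave about 45° where 46° was commanded, and the third push corrected that. I viewed 9 pictures.

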